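# Lid the clay pots from the stack

## Task

The four clay lids are stacked by size; take the stack apart from the top down and put each lid straight onto the pot it fits (smallest lid on the smallest-mouthed pot, and so on up). Lower each lid gently onto the rim, do not drop it, so that it lies flat and centred, knob up, and covers the mouth. Leave the pots, the clay bird and the little glaze jar standing where they are.

Things in the scene. Friction and masses are not known exactly. Their poses are not given: they have to be found in the camera images.
- lid_small: Grey-brown clay lid: flat round cap 64 mm across, 28 mm thick, with a central knob on top (22 mm across, 22 mm tall). The top one of the stack. Its underside has a hollow, 38 mm wide and 24 mm deep, that hides the knob below: stacked lids lie flat on each other, 28 mm apart, centred to about 3 mm. Origin: centre of underside; z up. 0.07 to 0.45 kg.
- lid_medium: Grey-brown clay lid: flat round cap 84 mm across, 28 mm thick, with a central knob on top (22 mm across, 22 mm tall). Second from the top of the stack. Its underside has a hollow, 38 mm wide and 24 mm deep, that hides the knob below: stacked lids lie flat on each other, 28 mm apart, centred to about 3 mm. Origin: centre of underside; z up. 0.07 to 0.45 kg.
- lid_large: Grey-brown clay lid: flat round cap 104 mm across, 28 mm thick, with a central knob on top (22 mm across, 22 mm tall). Third from the top of the stack. Its underside has a hollow, 38 mm wide and 24 mm deep, that hides the knob below: stacked lids lie flat on each other, 28 mm apart, centred to about 3 mm. Origin: centre of underside; z up. 0.07 to 0.45 kg.
- lid_widest: Grey-brown clay lid: flat round cap 124 mm across, 28 mm thick, with a central knob on top (22 mm across, 22 mm tall). The bottom one, standing on the table. Its underside has a hollow, 38 mm wide and 24 mm deep, that hides the knob below: stacked lids lie flat on each other, 28 mm apart, centred to about 3 mm. Origin: centre of underside; z up. 0.07 to 0.45 kg.
- pot_small: Grey-brown round clay pot, loose on the table, 70 mm high, with a flat rim 72 mm in outer diameter round an open mouth 38 mm wide: the pot for the 64 mm lid, which lies flat on the rim (no locating step), its underside then 70 mm above the pot's foot. Origin: centre of underside; z up. 0.35 to 0.75 kg.
- pot_medium: Grey-brown round clay pot, loose on the table, 50 mm high, with a flat rim 92 mm in outer diameter round an open mouth 58 mm wide: the pot for the 84 mm lid, which lies flat on the rim (no locating step), its underside then 50 mm above the pot's foot. Origin: centre of underside; z up. 0.35 to 0.75 kg.
- pot_large: Grey-brown round clay pot, loose on the table, 75 mm high, with a flat rim 112 mm in outer diameter round an open mouth 78 mm wide: the pot for the 104 mm lid, which lies flat on the rim (no locating step), its underside then 75 mm above the pot's foot. Origin: centre of underside; z up. 0.35 to 0.75 kg.
- pot_widest: Grey-brown round clay pot, loose on the table, 60 mm high, with a flat rim 132 mm in outer diameter round an open mouth 98 mm wide: the pot for the 124 mm lid, which lies flat on the rim (no locating step), its underside then 60 mm above the pot's foot. Origin: centre of underside; z up. 0.35 to 0.75 kg.
- bird: Bystander: a small clay bird, about 60 mm long, 32 mm wide, 39 mm high, loose on the table. Origin: centre of its foot; its beak points along its -x.
- glaze_jar: Bystander: a small capped jar, 42 mm in diameter and 45 mm high, loose on the table. Origin: centre of its underside.
Not all that is in view belongs to the job. What is shaped like the lid_small but orange is not meant.

How it is judged (in metres and radians):
On the way, in this order (a step that is already met when the one before it is completed fails the run):
1. the 64 mm lid is held by the fingers over its own pot, within 12 mm of centred and no more than 10 mm above the rim (lowered onto it, not dropped) (horizontal distance between lid_small and pot_small below 0.012 m and z of lid_small in the frame of pot_small between 0.066 and 0.08 m and contact force between the fingers and lid_small above 0.5 N), for 0.02 s.
2. the 84 mm lid is held by the fingers over its own pot, within 12 mm of centred and no more than 10 mm above the rim (lowered onto it, not dropped) (horizontal distance between lid_medium and pot_medium below 0.012 m and z of lid_medium in the frame of pot_medium between 0.046 and 0.06 m and contact force between the fingers and lid_medium above 0.5 N), for 0.02 s.
3. the 104 mm lid is held by the fingers over its own pot, within 12 mm of centred and no more than 10 mm above the rim (lowered onto it, not dropped) (horizontal distance between lid_large and pot_large below 0.012 m and z of lid_large in the frame of pot_large between 0.071 and 0.085 m and contact force between the fingers and lid_large above 0.5 N), for 0.02 s.
4. the 124 mm lid is held by the fingers over its own pot, within 12 mm of centred and no more than 10 mm above the rim (lowered onto it, not dropped) (horizontal distance between lid_widest and pot_widest below 0.012 m and z of lid_widest in the frame of pot_widest between 0.056 and 0.07 m and contact force between the fingers and lid_widest above 0.5 N), for 0.02 s.
At the end, for the whole second after the job is handed in: Each lid lies on its own pot: centres within 10 mm horizontally, underside within 4 mm of rim height, lid and pot upright within 0.06 rad, pots standing on the table, all released and at rest (horizontal distance between lid_small and pot_small below 0.01 m and z of lid_small in the frame of pot_small between 0.066 and 0.074 m and angle between each of lid_small, pot_small, lid_medium, pot_medium, lid_large, pot_large, lid_widest, pot_widest's own z axis and vertical below 0.06 rad and linear speed of each of lid_small, lid_medium, lid_large, lid_widest below 0.02 m/s and height (world z) of each of pot_small, pot_medium, pot_large, pot_widest below 0.006 m and contact force between the fingers and lid_small below 0.1 N and horizontal distance between lid_medium and pot_medium below 0.01 m and z of lid_medium in the frame of pot_medium between 0.046 and 0.054 m and contact force between the fingers and lid_medium below 0.1 N and horizontal distance between lid_large and pot_large below 0.01 m and z of lid_large in the frame of pot_large between 0.071 and 0.079 m and contact force between the fingers and lid_large below 0.1 N and horizontal distance between lid_widest and pot_widest below 0.01 m and z of lid_widest in the frame of pot_widest between 0.056 and 0.064 m and contact force between the fingers and lid_widest below 0.1 N); the robot touches nothing.
It fails at once if the clay bird is shifted by more than 30 mm (distance of bird from where it was at the start of the episode above 0.03 m).
It fails at once if the glaze jar is shifted by more than 30 mm (distance of glaze_jar from where it was at the start of the episode above 0.03 m).
It fails at once if a pot is shifted by more than 30 mm (distance of any of pot_small, pot_medium, pot_large, pot_widest from where it was at the start of the episode above 0.03 m).
It also fails if it takes over 109 s, if anything falls off the work surface, if the arm or the gripper's body presses on something with over 40 N, if the wrist force passes 120 N, or if a joint passes its speed limit or range.

## Robot

A 6-joint arm with a two-finger parallel gripper is mounted at the origin on the work surface. World frame = base frame: x ahead of the robot, y to its left, z up, the work surface at z = 0. Lengths are in mm, angles in rad, forces in N, time in s.
With the tool pointing down it reaches from about 275 to 750 mm from the base axis. Payload 10.2 kg.
Tool frame: the origin (TCP) lies midway between the tips of the shut fingers; the grasp point (between the pads) lies 19 mm behind it; z points along the fingers, y is the line along which they close (so a half turn about z gives the same grasp; the last joint's range is limited). The gripper opens to 85 mm and grips with 20 to 120 N. Pads are 22 mm wide; open, the fingers measure 114 mm over their backs; the gripper's body (76 mm by 85 mm) begins 54 mm behind the grasp point. The pads swing forward as they close: fully open they stand 13 mm farther back than shut.
Start: joints at [0.88, 0.313, 1.498, -0, 1.331, -0.223], TCP at [236.748, 468.595, 201.694] pointing down, gripper open.
Joint ranges: [-2.94, 2.94], [-0.97, 2.17], [0.19, 2.56], [-1.23, 4.37], [0.02, 3.11], [-2.88, 2.88]. Speed limits (rad/s): [2.39, 2.39, 3.01, 3.14, 3.14, 3.14].

## Interface

Orientations are given as a unit quaternion [w, x, y, z].
In Python, from rig import ctrl gives the robot as it stands.
- The arm moves only by the tool send_rows, never from a script. Its argument "targets" is a list of rows, each a list of 7 numbers: the closure, from -1 (fully open) to 1 (shut), so that 0 is half open, then the shift along the tool's x, y, z in m, then the turn, a rotation vector about the tool's x, y, z in rad. In form: [[claw, dx, dy, dz, ax, ay, az], ...]. A call has exactly 10 rows; each row shifts and turns the commanded pose from where the row before left it, along the tool's axes as they then stand; what a row does not reach is not made up. A row lasts 1/8 s, in which the tool goes at most 62.5 mm and 10.7 degrees, less where a joint would pass 70% of its speed; a pose out of reach is approached as far as the arm can. A call with a gripper value outside its range is refused whole. The fingers move at their own pace and stop on an object; "squeeze" is the grip in N (left out, the last holds). Time passes only in rows, so rows that do not move let the fingers close, or fill a call up. It gives the time, the measured TCP pose, the force, the opening and the grip force at its end, in the units of the state.
- ctrl.sense(): the state, without advancing time (a new reading comes with each control period).
- ctrl.capture(name): name is "side" or "top" or "wrist"; returns a dict with "img" (420x560x3 uint8, red, green, blue), "camera_matrix" (3x3 intrinsics, pixels), "k1" (the pictures are not rectified: a ray, as slopes to the right and down, at radius r is drawn at 1 + k1 r^2 times it, then the intrinsics apply), "R" (3x3) and "t" (3): a world point X has camera coordinates R X + t. Camera axes: x right, y down, z forward; pixel columns grow to the right and rows downward; lengths in mm; the calibration is good to about 2 mm. A picture is of the moment at which its call begins. There is no depth.
- ctrl.finish_job(): hands the job in; it is judged then, once.
Trained networks look in a picture, given as the dict that the camera call returned (one of the last four; its "shot" number tells which), for a name from the list of things; names that differ only in an ending like _2 or _b are one class to them, and where a whole thing is asked for, a point or a joint stands for the part that bears it (a point fixed in the world has none). Each returns a list of dicts, best first, with "score" (0 to 1); they miss things now and then, are a little off and sometimes report something else, mostly with a low value. They report only what shows in the picture. A call takes as long as a camera call. They do not tell look-alikes from the thing itself.
- ctrl.boxes_of(query, picture): "extent" ([left, top, width, height] in pixels, round what is visible of it).
- ctrl.landmark_of(query, picture): "point" ([column, row] in pixels: a listed point, or the origin of a listed thing).
The state is a dict: "time_s": time; "joints": joint angles; "dq": joint speeds; "tau": joint torques, N m; "eef_pos": TCP position; "ee_rot": TCP orientation; "force": force on the tool from outside, world axes, zero at the start; "wrist_torque": the same for the moment, N m; "grip_width": opening from 0.0 (shut) to 1.0 (fully open); "grip_force": force on a finger pad.
Only numpy, scipy, OpenCV 4.12 (cv2) and the standard library are available. Lean on these libraries where they do the work, as an engineer would, in place of code of your own. Each camera call takes 0.05 s, during which the arm holds its last target. There are 200 camera calls.

## Working session

There is one attempt and no reset: what is moved stays moved. The work goes in short steps, Python scripts to look and compute and a tool call to move; the robot and the scene stay as the last step left them, time stands still between calls to the robot, and variables do not carry over. Pictures are saved under pics/ and viewed, at most 14 in all, crops included, and the job is handed in when it is done.

Besides the shell and the picture viewer there is one more tool, called after ">>>" as a command line: name --pt "numbers of a row" for each row, then --argument value for the rest. send_rows: Moves the arm, as the interface text tells. Its arguments: {"type":"object","properties":{"targets":{"type":"array"},"squeeze":{"type":"number"}},"required":["targets"]}

```bash
mkdir -p pics; ls
cat > h.py <<'E'
import numpy as np, cv2
from rig import ctrl
def save(p,n): cv2.imwrite(f'pics/{n}.png',p['img'][:,:,::-1])
def ray(p,uv):
    K=np.array(p['camera_matrix']);k=p['k1'];d=(np.array(uv,float)-K[:2,2])/[K[0,0],K[1,1]]
    u=d.copy()
    for _ in range(20): u=d/(1+k*(u@u))
    R=np.array(p['R']);t=np.array(p['t'])
    return -R.T@t, R.T@np.array([u[0],u[1],1])
def onz(p,uv,z):
    o,d=ray(p,uv); return (o+d*(z-o[2])/d[2])[:2]
def proj(p,X):
    c=np.array(p['R'])@np.array(X,float)+np.array(p['t']);s=c[:2]/c[2];s=s*(1+p['k1']*(s@s))
    K=np.array(p['camera_matrix']);return s*[K[0,0],K[1,1]]+K[:2,2]
E
python3 - <<'E'
from h import *
print(ctrl.sense())
N='lid_small lid_medium lid_large lid_widest pot_small pot_medium pot_large pot_widest bird glaze_jar'.split()
for c in ('top','side','wrist'):
    p=ctrl.capture(c);save(p,c+'0')
    print(c,np.round(-np.array(p['R']).T@p['t']),np.round(p['camera_matrix'][0][0]),p['k1'])
    for n in N:
        print(n,[(np.round(d['point']).tolist(),round(d['score'],2),np.round(onz(p,d['point'],0)).tolist()) for d in ctrl.landmark_of(n,p)[:3]], [(np.round(d['extent']).tolist(),round(d['score'],2)) for d in ctrl.boxes_of(n,p)[:2]])
print(ctrl.sense()['time_s'])
E
```

```text
pics
{'time_s': 0.0, 'joints': array([ 8.79601187e-01,  3.13461705e-01,  1.49842884e+00,  9.90036298e-06,
        1.33098295e+00, -2.23399746e-01]), 'dq': array([ 0.00024351, -0.00048768,  0.00011881, -0.00069867, -0.00027484,
       -0.00015716]), 'tau': array([ 1.52182333e-04, -4.12252772e+01, -2.59751880e+01, -1.68426350e-04,
        3.95067211e-03,  1.95591878e-05]), 'eef_pos': array([236.55431534, 468.36654561, 201.13220961]), 'ee_rot': array([-2.87075188e-04,  2.31771938e-01,  9.72769941e-01, -5.72493626e-04]), 'force': array([0.22810834, 0.13978557, 0.31570671]), 'wrist_torque': array([-0.00136509,  0.01878522,  0.01563954]), 'grip_force': 0.0, 'grip_width': 0.999278791959957}
top [ 314.  -11. 1242.] 451.0 -0.13692699289322297
lid_small [([252.0, 191.0], 0.8, [617.0, 88.0]), ([274.0, 253.0], 0.78, [444.0, 13.0]), ([233.0, 229.0], 0.6, [504.0, 131.0])] [([242.0, 178.0, 24.0, 27.0], 0.94), ([259.0, 237.0, 25.0, 25.0], 0.85)]
lid_medium [([272.0, 252.0], 0.85, [447.0, 18.0])] [([256.0, 238.0, 34.0, 33.0], 0.73)]
lid_large [([275.0, 255.0], 0.59, [439.0, 10.0])] [([258.0, 235.0, 3
[... 1448 characters left out ...]
344.0])] [([347.0, 113.0, 38.0, 40.0], 0.85)]
pot_widest [([276.0, 152.0], 0.55, [651.0, -222.0]), ([246.0, 207.0], 0.35, [645.0, -14.0])] [([255.0, 125.0, 45.0, 40.0], 0.91)]
bird [([300.0, 314.0], 0.5, [414.0, 200.0])] [([292.0, 297.0, 27.0, 20.0], 0.81)]
glaze_jar [([247.0, 207.0], 0.87, [642.0, -14.0])] [([239.0, 190.0, 17.0, 26.0], 0.87)]
wrist [171. 503. 373.] 334.0 -0.0007291432985532742
lid_small [] []
lid_medium [] []
lid_large [] []
lid_widest [] [([60.0, 405.0, 39.0, 14.0], 0.94)]
pot_small [] []
pot_medium [([273.0, 369.0], 0.69, [482.0, 339.0])] [([248.0, 348.0, 53.0, 21.0], 0.81)]
pot_large [] []
pot_widest [] [([250.0, 349.0, 51.0, 23.0], 0.66)]
bird [] []
glaze_jar [] []
3.15
```

View top.

Run:
```python
import cv2
a=cv2.imread('pics/top0.png')[140:320,120:440];cv2.imwrite('pics/topc.png',cv2.resize(a,None,fx=2.5,fy=2.5,interpolation=3))
```

```text
(no output)
```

View pics/topc.png

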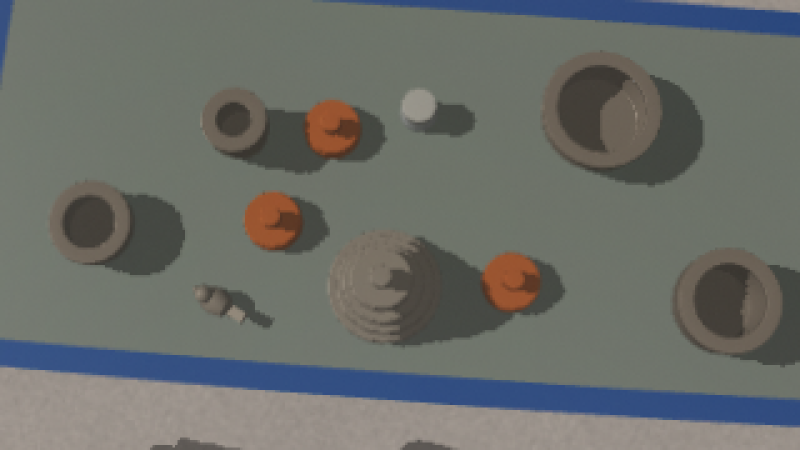

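View pics/side0.png

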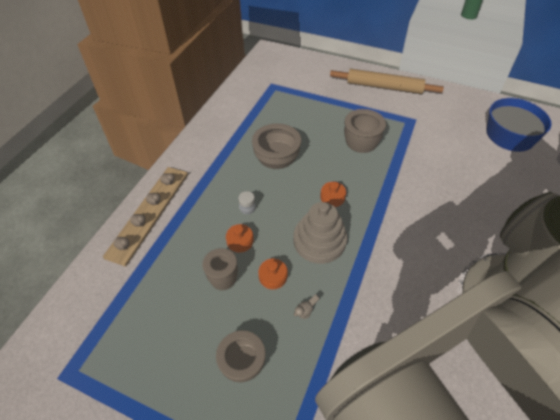

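```bash
cat >> h.py <<'E'
from scipy.spatial.transform import Rotation as Ro
def pose():
    s=ctrl.sense();q=np.array(s['ee_rot']);return s,np.array(s['eef_pos']),Ro.from_quat(q[[1,2,3,0]]).as_matrix()
def delta(X):
    s,p,R=pose(); return np.round(R.T@(np.array(X,float)-p)/1000,4)
E
python3 - <<'E'
from h import *
p=ctrl.capture('wrist');s,x,R=pose()
Rc=np.array(p['R']);c=-Rc.T@p['t']
print('cam in tool',np.round(R.T@(c-x)),'\naxes in tool\n',np.round(R.T@Rc.T,2))
for uv in [(280,0),(280,210),(280,419),(0,210),(560,210)]:
  print(uv,np.round(R.T@np.append(onz(p,uv,x[2])-x[:2],0)), np.round(R.T@np.append(onz(p,uv,0)-x[:2],0)))
print(delta([437,11,230]),R)
E
```

```text
cam in tool [  74.    1. -171.] 
axes in tool
 [[-0.   -0.96 -0.29]
 [ 1.   -0.   -0.  ]
 [-0.   -0.29  0.96]]
(280, 0) [118.   2.  -0.] [170.   4.  -0.]
(280, 210) [18.  2. -0.] [-48.   4.   0.]
(280, 419) [-129.    2.    0.] [-368.    4.    0.]
(0, 210) [  19. -149.   -0.] [ -47. -325.   -0.]
(560, 210) [ 18. 154.   0.] [-48. 333.   0.]
[-0.3851 -0.3182 -0.0283] [[-8.92566575e-01  4.50915634e-01  3.25846784e-05]
 [ 4.50915635e-01  8.92566574e-01  3.85389302e-05]
 [-1.17061886e-05  4.90915018e-05 -9.99999999e-01]]
```

View pics/wrist0.png

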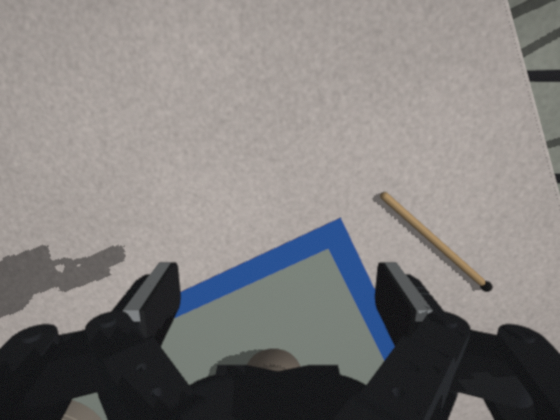

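>>> send_rows --pt "-0.2 -0.0435 -0.0318 -0.0058 0 0 0" --pt "-0.2 -0.0435 -0.0318 -0.0058 0 0 0" --pt "-0.2 -0.0435 -0.0318 -0.0058 0 0 0" --pt "-0.2 -0.0435 -0.0318 -0.0058 0 0 0" --pt "-0.2 -0.0435 -0.0318 -0.0058 0 0 0" --pt "-0.2 -0.0435 -0.0318 -0.0058 0 0 0" --pt "-0.2 -0.0435 -0.0318 -0.0058 0 0 0" --pt "-0.2 -0.0435 -0.0318 -0.0058 0 0 0" --pt "-0.2 -0.0435 -0.0318 -0.0058 0 0 0" --pt "-0.2 -0.0435 -0.0318 -0.0058 0 0 0" --squeeze 60

```text
time_s: 4.45
eef_pos: [482.2, -13.1, 260.1]
ee_rot: [0.0, 0.232, 0.973, 0.0]
force: [0.3, -0.2, -0.6]
grip_width: 0.603
grip_force: 0.0
```

Run:
```python
from h import *
p=ctrl.capture('wrist');save(p,'w1');s,x,R=pose();print(s['time_s'],x,s['grip_width'])
for d in ctrl.landmark_of('lid_small',p)[:3]: print(d, onz(p,d['point'],84))
for d in ctrl.boxes_of('lid_small',p)[:3]: print(d)
print(proj(p,[437,11,134]))
```

```text
4.5 [484.38255684 -18.05808585 260.03422953] 0.5985086809410418
{'point': [392.5, 124.7], 'score': 0.77} [489.46416473 115.39743365]
{'point': [192.4, 183.9], 'score': 0.74} [450.39234164 -97.59842694]
{'point': [383.9, 213.5], 'score': 0.68} [574.30738918  72.46670546]
{'extent': [360.8, 194.0, 56.9, 49.4], 'score': 0.79}
{'extent': [251.9, 92.7, 64.8, 69.0], 'score': 0.78}
{'extent': [368.6, 96.2, 61.2, 51.8], 'score': 0.77}
[277.4036135  129.14526897]
```

View pics/w1.png

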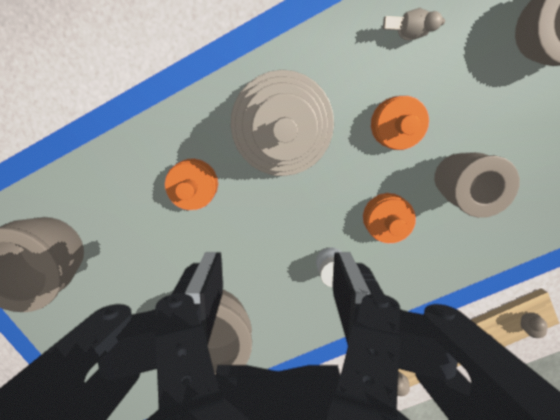

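```bash
cat >> h.py <<'E'
def mouth(p,uv,z,rout,rin,name=None):
    """refine rim centre: fit the dark/bright mouth and outer edges radially by rectifying the rim plane to a top view (1 px = 0.5 mm)"""
    c=onz(p,uv,z);H=rout+25
    return c,rect(p,c,z,H)
def rect(p,c,z,H,s=0.5):
    g=np.arange(-H,H,s);m=np.array([[proj(p,[c[0]+a,c[1]+b,z]) for a in g] for b in g],np.float32)
    return cv2.remap(p['img'],m[...,0],m[...,1],cv2.INTER_LINEAR)
E
python3 - <<'E'
from h import *
p=ctrl.capture('wrist');s,x,R=pose();print(x)
k=onz(p,(287,130),134);print('knob',k, 'cap',onz(p,(284.3,127.2),112))
print('pot_small', onz(p,(489,186),70))
save(p,'w1b')
g=rect(p,k,134,45);cv2.imwrite('pics/k.png',np.hstack([cv2.resize(g,(400,400)),cv2.resize(rect(p,k,112,60),(400,400))])[:,:,::-1])
for z in (200,137):print(delta([k[0],k[1],z]))
E
```

```text
[481.61766819 -11.84147688 259.42942816]
knob [441.33204288  18.26421532] cap [439.74170781  16.93900869]
pot_small [603.6069256  190.23908387]
[0.0495 0.0086 0.0595]
[0.0495 0.0086 0.1225]
```

View pics/k.png

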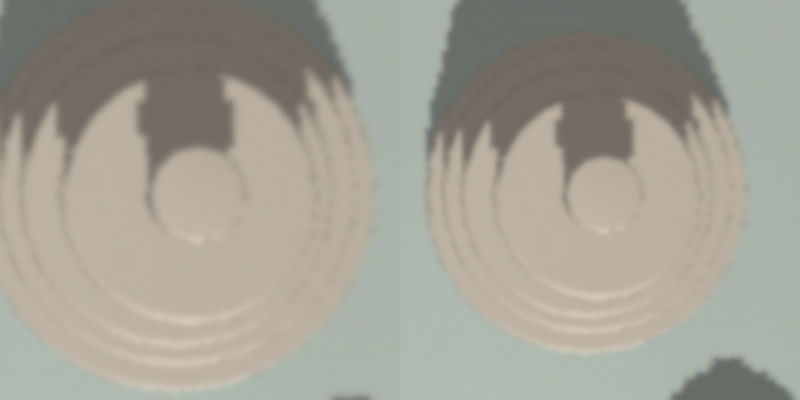

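>>> send_rows --pt "-0.2 0.0164 0.0025 0.03 0 0 0" --pt "-0.2 0.0164 0.0025 0.03 0 0 0" --pt "-0.2 0.0164 0.0024 0.03 0 0 0" --pt "-0.2 0 0 0.02 0 0 0" --pt "-0.2 0 0 0.02 0 0 0" --pt "-0.2 0 0 0.015 0 0 0" --pt "-0.2 0 0 0 0 0 0" --pt "-0.2 0 0 0 0 0 0" --pt "1 0 0 0 0 0 0" --pt "1 0 0 0 0 0 0"

```text
time_s: 5.9
eef_pos: [441.2, 17.4, 115.1]
ee_rot: [0.0, 0.232, 0.973, 0.0]
force: [0.8, 0.4, 0.7]
grip_width: 0.183
grip_force: 0.0
```

Run:
```python
from h import *
p=ctrl.capture('wrist');save(p,'w2');s,x,R=pose();print(x,s['grip_width'],s['grip_force'],s['force'])
```

```text
[441.12537954  17.39769807 114.96340083] 0.09808156367065546 0.0 [-0.44139175 -0.55867592  0.32070236]
```

View pics/w2.png

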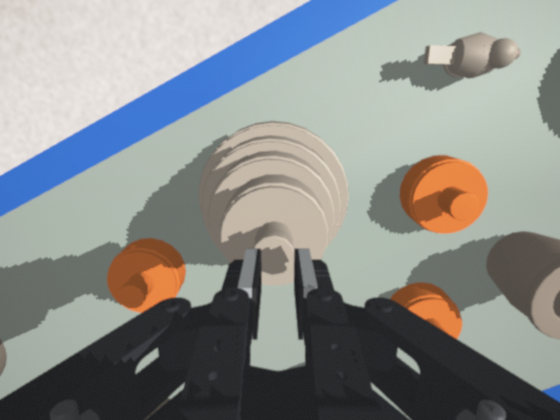

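Run:
```python
from h import *
p=ctrl.capture('wrist');save(p,'w3');s,x,R=pose();print(x,s['grip_width'],s['grip_force'],s['force'])
print('tcp px',proj(p,x),'knobtop',proj(p,[441,17,134]),proj(p,[441,17,112]))
a=p['img'][150:330,180:380];cv2.imwrite('pics/w3.png',cv2.resize(a,None,fx=3,fy=3)[:,:,::-1])
```

```text
[441.1250203   17.38476239 114.88977878] 0.01323281425816634 0.0 [-0.23421931 -0.13113694 -0.04654306]
tcp px [275.69804623 241.22221395] knobtop [274.75423505 256.59153798] [275.00988709 239.27568469]
```

View pics/w3.png

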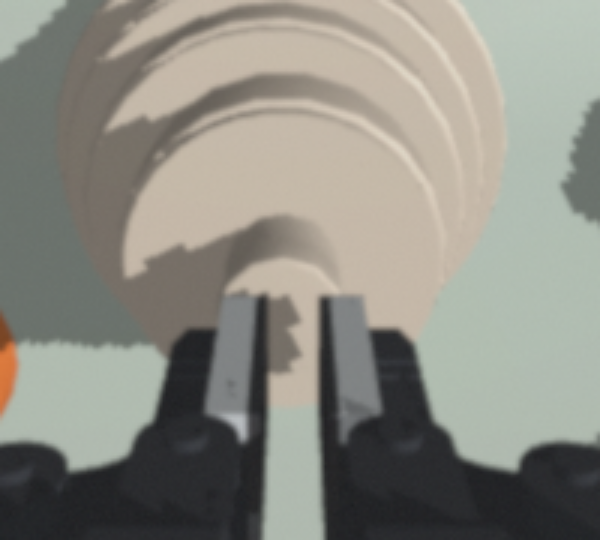

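Run:
```python
from h import *
p=ctrl.capture('side');s,x,R=pose();print(x,s['grip_width'],s['grip_force'])
for n,X in dict(knobtop=[441,17,134],captop=[441,17,112],tcp=x,tcpup20=x+[0,0,20]).items(): print(n,(proj(p,X)-[260,140])*5)
a=p['img'][140:260,260:400];cv2.imwrite('pics/s3.png',cv2.resize(a,None,fx=5,fy=5,interpolation=3)[:,:,::-1])
```

```text
[441.09558228  17.38387753 114.82572788] -0.002631624402275892 0.0
knobtop [309.39584198 333.09909002]
captop [306.15395907 365.27979298]
tcp [306.0465381  361.80996211]
tcpup20 [308.99433777 332.46420781]
```

View pics/s3.png

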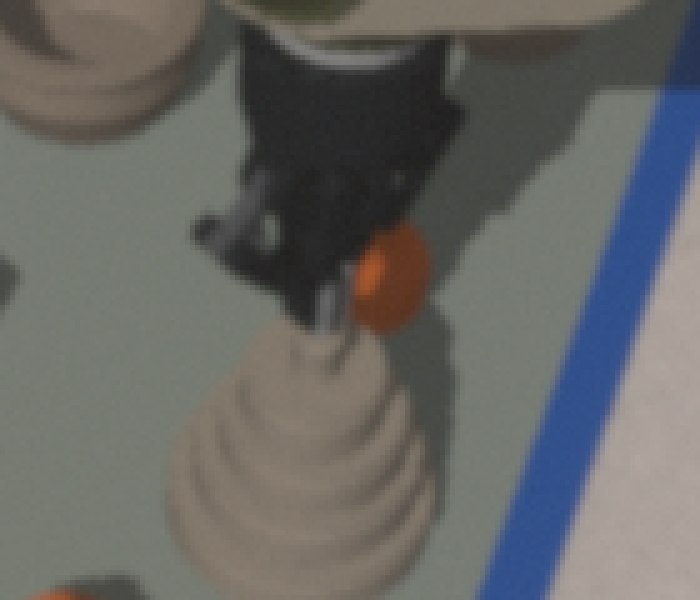

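>>> send_rows --pt "-0.2 0 0 0 0 0 0" --pt "-0.2 0 0 0 0 0 0" --pt "-0.2 0 0 0 0 0 0" --pt "-0.2 0 0 0 0 0 0" --pt "-0.2 0 0 0.006 0 0 0" --pt "-0.2 0 0 0.006 0 0 0" --pt "-0.2 0 0 0.006 0 0 0" --pt "-0.2 0 0 0 0 0 0" --pt "-0.2 0 0 0 0 0 0" --pt "-0.2 0 0 0 0 0 0"

```text
time_s: 7.3
eef_pos: [441.2, 17.4, 96.9]
ee_rot: [0.0, 0.232, 0.973, -0.0]
force: [0.8, -0.7, -0.7]
grip_width: 0.594
grip_force: 0.0
```

Run:
```python
from h import *
p=ctrl.capture('wrist');s,x,R=pose();print(x,s['grip_width'],s['force'])
q=ctrl.capture('side')
a=cv2.resize(p['img'][150:330,150:400],(500,360));b=cv2.resize(q['img'][180:252,290:350],(300,360),interpolation=3)
cv2.imwrite('pics/w4.png',np.hstack([a,b])[:,:,::-1])
print([(proj(q,[441,17,z])-[290,180])*5 for z in (134,112)])
```

```text
[441.13524323  17.38003599  96.84753737] 0.599425429709677 [0.43823673 0.8802836  0.97561094]
[array([159.39584198, 133.09909002]), array([156.15395907, 165.27979298])]
```

View pics/w4.png

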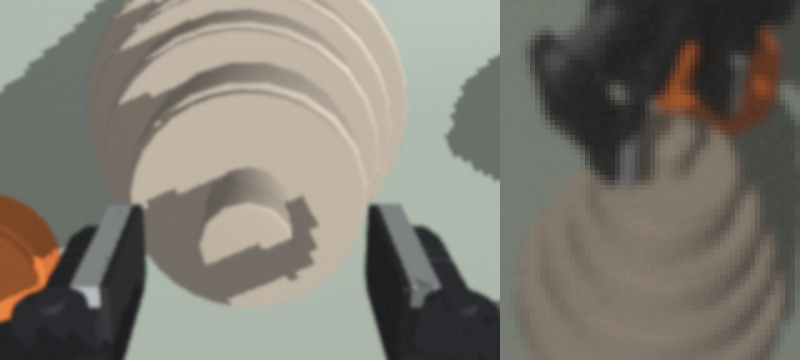

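>>> send_rows --pt "1 0 0 0 0 0 0" --pt "1 0 0 0 0 0 0" --pt "1 0 0 0 0 0 0" --pt "1 0 0 0 0 0 0" --pt "1 0 0 0 0 0 0" --pt "1 0 0 0 0 0 0" --pt "1 0 0 0 0 0 0" --pt "1 0 0 0 0 0 0" --pt "1 0 0 -0.005 0 0 0" --pt "1 0 0 -0.005 0 0 0"

```text
time_s: 8.65
eef_pos: [441.0, 17.4, 106.9]
ee_rot: [-0.0, 0.232, 0.973, -0.0]
force: [-0.2, -0.0, -1.0]
grip_width: 0.208
grip_force: 58.6
```

>>> send_rows --pt "1 0 0 -0.025 0 0 0" --pt "1 0 0 -0.03 0 0 0" --pt "1 -0.01 0.02 -0.03 0 0 0" --pt "1 -0.02 0.035 -0.01 0 0 0" --pt "1 -0.024 0.045 0 0 0 0" --pt "1 -0.024 0.045 0 0 0 0" --pt "1 -0.024 0.045 0 0 0 0" --pt "1 -0.016 0.025 0 0 0 0" --pt "1 -0.008 0.0145 0 0 0 0" --pt "1 0 0 0 0 0 0"

```text
time_s: 9.9
eef_pos: [657.1, 165.8, 200.9]
ee_rot: [-0.0, 0.231, 0.973, -0.0]
force: [0.3, 0.6, -0.5]
grip_width: 0.206
grip_force: 58.8
```

Run:
```python
from h import *
p=ctrl.capture('wrist');p=ctrl.capture('wrist');s,x,R=pose();print(x,s['grip_width'],s['grip_force'],s['force'])
for d in ctrl.landmark_of('pot_small',p)[:2]: print(d, onz(p,d['point'],0))
b=ctrl.boxes_of('pot_small',p)[:2];print(b)
c=np.array([603.,192.]);g=rect(p,c,70,60)
print(proj(p,[603,192,70]))
cv2.imwrite('pics/w5.png',np.hstack([cv2.resize(p['img'],(560,420)),cv2.resize(g,(240,240),interpolation=2)] if 0 else [p['img'][:,60:500],cv2.copyMakeBorder(cv2.resize(g,(360,360)),0,60,0,0,0)])[:,:,::-1])
np.save('p5.npy',p,allow_pickle=True)
```

```text
[656.54927153 165.12189134 201.60029681] 0.19877616928823166 58.77860069274902 [-0.11821674  0.59473893 -0.80340355]
{'point': [270.6, 119.9], 'score': 0.85} [604.41109324 184.74145108]
[{'extent': [231.7, 80.9, 84.2, 81.3], 'score': 0.91}]
[275.67916416 118.70512636]
```

View pics/w5.png

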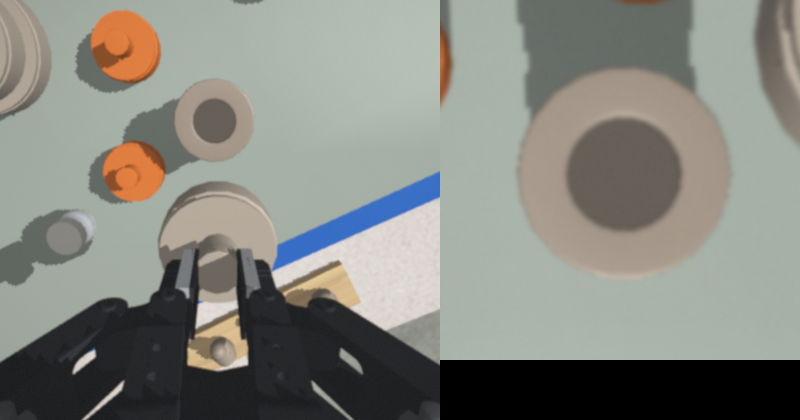

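>>> send_rows --pt "1 0.02 -0.0004 0 0 0 0" --pt "1 0.02 -0.0004 0.02 0 0 0" --pt "1 0.0177 -0.0003 0.03 0 0 0" --pt "1 0 0 0.03 0 0 0" --pt "1 0 0 0.02 0 0 0" --pt "1 0 0 0.0096 0 0 0" --pt "1 0 0 0.003 0 0 0" --pt "1 0 0 0.002 0 0 0" --pt "1 0 0 0.001 0 0 0" --pt "1 0 0 0 0 0 0"

```text
time_s: 11.35
eef_pos: [605.1, 190.5, 86.4]
ee_rot: [0.0, 0.232, 0.973, 0.0]
force: [-0.3, 0.2, -1.7]
grip_width: 0.2
grip_force: 58.8
```

```bash
cat >> h.py <<'E'
def rim(p,c,z,ro,ri):
    c=np.array(c,float)
    for _ in range(2):
        H=ro+30;g=cv2.GaussianBlur(cv2.cvtColor(rect(p,c,z,H),cv2.COLOR_RGB2GRAY),(0,0),1.5);r=[]
        for rad in (ro,ri):
            h=cv2.HoughCircles(g,cv2.HOUGH_GRADIENT,1,500,param1=60,param2=8,minRadius=int(2*rad*.93),maxRadius=int(2*rad*1.05))
            r.append(None if h is None else np.append(c+(h[0,0,:2]*.5-H),h[0,0,2]*.5))
        r=[a for a in r if a is not None]
        if r: c=r[0][:2]
    return np.round(r,1)
E
python3 - <<'E'
from h import *
p=np.load('p5.npy',allow_pickle=True).item();print(rim(p,[603,192],70,36,19))
s,x,R=pose();print(x,s['force'],s['grip_force'],s['time_s'])
E
```

```text
[[604.5 189.5  35. ]
 [604.  190.5  19.2]]
[605.11457753 190.48079598  86.40607495] [-0.3140618   0.18514848 -1.71711451] 58.80077362060547 11.35
```

>>> send_rows --pt "1 0 0 0.001 0 0 0" --pt "1 0 0 0.001 0 0 0" --pt "1 0 0 0.001 0 0 0" --pt "1 0 0 0.0005 0 0 0" --pt "1 0 0 0 0 0 0" --pt "1 0 0 0 0 0 0" --pt "1 0 0 0 0 0 0" --pt "1 0 0 0 0 0 0" --pt "1 0 0 0 0 0 0" --pt "1 0 0 0 0 0 0"

```text
time_s: 12.6
eef_pos: [605.1, 190.5, 83.1]
ee_rot: [0.0, 0.232, 0.973, 0.0]
force: [-2.0, -0.2, 6.0]
grip_width: 0.202
grip_force: 59.4
```

>>> send_rows --pt "-0.2 0 0 0 0 0 0" --pt "-0.2 0 0 0 0 0 0" --pt "-0.2 0 0 0 0 0 0" --pt "-0.2 0 0 0 0 0 0" --pt "-0.2 0 0 -0.01 0 0 0" --pt "-0.2 0 0 -0.03 0 0 0" --pt "-0.2 0 0 -0.04 0 0 0" --pt "-0.2 0.001 -0.02 -0.04 0 0 0" --pt "-0.2 0.002 -0.04 -0.01 0 0 0" --pt "-0.2 0.004 -0.045 0 0 0 0"

```text
time_s: 13.85
eef_pos: [551.2, 99.1, 214.3]
ee_rot: [0.002, 0.231, 0.973, 0.0]
force: [0.1, 0.1, 0.2]
grip_width: 0.601
grip_force: 0.0
```

>>> send_rows --pt "-0.2 0.004 -0.045 0 0 0 0" --pt "-0.2 0.004 -0.045 0 0 0 0" --pt "-0.2 0.003 -0.03 0 0 0 0" --pt "-0.2 0.001 -0.011 0 0 0 0" --pt "-0.2 0 0 0 0 0 0" --pt "-0.2 0 0 0 0 0 0" --pt "-0.2 0 0 0 0 0 0" --pt "-0.2 0 0 0 0 0 0" --pt "-0.2 0 0 0 0 0 0" --pt "-0.2 0 0 0 0 0 0"

```text
time_s: 15.1
eef_pos: [481.6, -11.6, 212.6]
ee_rot: [-0.0, 0.232, 0.973, 0.0]
force: [-0.0, -0.5, -0.6]
grip_width: 0.605
grip_force: 0.0
```

Run:
```python
from h import *
p=ctrl.capture('wrist');s,x,R=pose();print(x,s['time_s'],s['grip_width'])
r=rim(p,[441,17],106,11,11);print('knob',r,'cap',rim(p,[441,17],84,42,42))
X=r[0]
print(delta([X[0],X[1],69]))
q=ctrl.capture('top')
print('small lid from top',rim(q,[604,190],98,32,32))
g=rect(p,[441,17],84,60);g2=rect(q,[604,190],98,60)
cv2.imwrite('pics/w6.png',np.hstack([cv2.resize(g,(400,400)),cv2.resize(g2,(400,400))])[:,:,::-1])
```

```text
[481.62133301 -11.57843453 212.58899239] 15.15 0.6010378141457866
knob [[437.   -3.   11.2]
 [437.   -3.   11.2]] cap [[439.   14.5  39.2]
 [439.   14.5  39.2]]
[ 0.0437 -0.0125  0.1436]
small lid from top [[603.5 191.   30.6]
 [603.5 191.   30.6]]
```

View pics/w6.png

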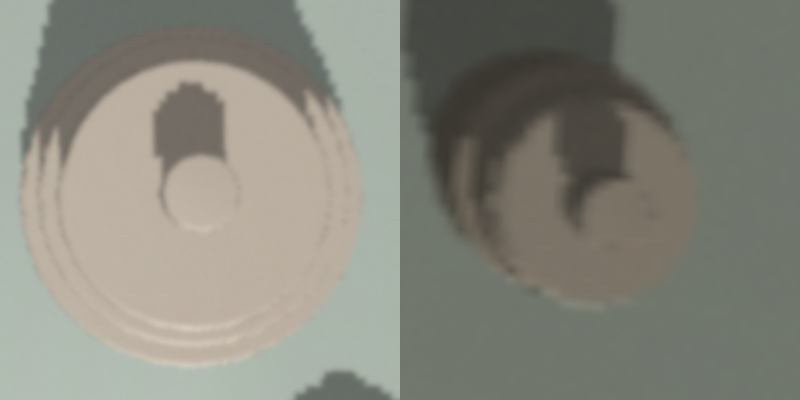

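>>> send_rows --pt "-0.2 0.0164 0.0017 0.03 0 0 0" --pt "-0.2 0.0164 0.0017 0.03 0 0 0" --pt "-0.2 0.0163 0.0016 0.03 0 0 0" --pt "-0.2 0 0 0.03 0 0 0" --pt "-0.2 0 0 0.0136 0 0 0" --pt "-0.2 0 0 0.008 0 0 0" --pt "-0.2 0 0 0.002 0 0 0" --pt "-0.2 0 0 0 0 0 0" --pt "1 0 0 0 0 0 0" --pt "1 0 0 0 0 0 0"

```text
time_s: 16.45
eef_pos: [440.4, 15.0, 69.6]
ee_rot: [0.001, 0.232, 0.973, 0.0]
force: [-1.7, 0.3, 6.3]
grip_width: 0.204
grip_force: 58.7
```

>>> send_rows --pt "1 0 0 0 0 0 0" --pt "1 0 0 0 0 0 0" --pt "1 0 0 0 0 0 0" --pt "1 0 0 0 0 0 0" --pt "1 0 0 0 0 0 0" --pt "1 0 0 -0.005 0 0 0" --pt "1 0 0 -0.015 0 0 0" --pt "1 0 0 -0.03 0 0 0" --pt "1 0 0 -0.03 0 0 0" --pt "1 0 0 -0.02 0 0 0"

```text
time_s: 17.7
eef_pos: [440.1, 15.0, 170.4]
ee_rot: [0.001, 0.232, 0.973, -0.0]
force: [0.6, -0.8, -1.8]
grip_width: 0.203
grip_force: 58.7
```

Run:
```python
from h import *
p=ctrl.capture('wrist');s,x,R=pose();print(x)
c=np.array([480,334]);t=c-R[:2,0]*60;print(t,delta([t[0],t[1],190]))
```

```text
[441.13376698  14.78783102 172.41269632]
[533.55767892 306.9536773 ] [ 0.0491  0.3025 -0.0175]
```

>>> send_rows --pt "1 0.005 0.03 -0.0175 0 0 0" --pt "1 0.007 0.045 0 0 0 0" --pt "1 0.008 0.05 0 0 0 0" --pt "1 0.008 0.05 0 0 0 0" --pt "1 0.008 0.05 0 0 0 0" --pt "1 0.007 0.04 0 0 0 0" --pt "1 0.004 0.025 0 0 0 0" --pt "1 0.0021 0.0125 0 0 0 0" --pt "1 0 0 0 0 0 0" --pt "1 0 0 0 0 0 0"

```text
time_s: 19.0
eef_pos: [532.6, 306.2, 186.5]
ee_rot: [-0.0, 0.232, 0.973, -0.0]
force: [-0.6, 0.4, -1.4]
grip_width: 0.202
grip_force: 59.0
```

Run:
```python
from h import *
p=ctrl.capture('wrist');s,x,R=pose();print(x,s['grip_width'],s['force'])
r=rim(p,[480,334],50,46,29);print(r)
b=ctrl.boxes_of('pot_medium',p);print(b,onz(p,np.array(b[0]['extent'][:2])+np.array(b[0]['extent'][2:])/2,50) if b else 0)
c=r.mean(0);print(delta([c[0],c[1],70]))
g=rect(p,[480,334],50,70);np.save('g7.npy',g);save(p,'w7')
```

```text
[532.61524043 306.20200139 186.60616332] 0.19916240097139504 [ 0.23124814  0.00823089 -1.74263852]
[[484.5 341.   47.2]
 [483.5 339.5  29. ]]
[{'extent': [0.0, 165.6, 65.5, 110.4], 'score': 0.73}, {'extent': [232.1, 64.9, 103.4, 102.4], 'score': 0.58}] [457.62082432  76.5659174 ]
[0.0588 0.0083 0.1167]
```

Run:
```python
from h import *
p=ctrl.capture('wrist');print(onz(p,(283.8,116.1),50));
for c0 in ([480,334],[484,340],[482,337]): print(rim(p,c0,50,46,29))
q=ctrl.capture('top');print(rim(q,[482,336],50,46,29))
print(proj(p,[484,340,50]),proj(p,[604.3,190,98]))
g=rect(p,[482,337],50,70)
cv2.imwrite('pics/w7b.png',np.hstack([cv2.resize(g,(400,400)),cv2.resize(p['img'],(400,300))[0:300]] if 0 else [cv2.resize(g,(400,400)),cv2.resize(rect(q,[482,337],50,70),(400,400))])[:,:,::-1])
```

```text
[480.59568488 340.37317566]
[[484.  340.   46. ]
 [483.5 339.   29.2]]
[[484.  340.   46. ]
 [483.5 339.   29.2]]
[[484.  340.   46. ]
 [483.5 339.   29.2]]
[]
[285.13237952 119.79357293] [198.28645127 320.45262508]
```

View pics/w7b.png

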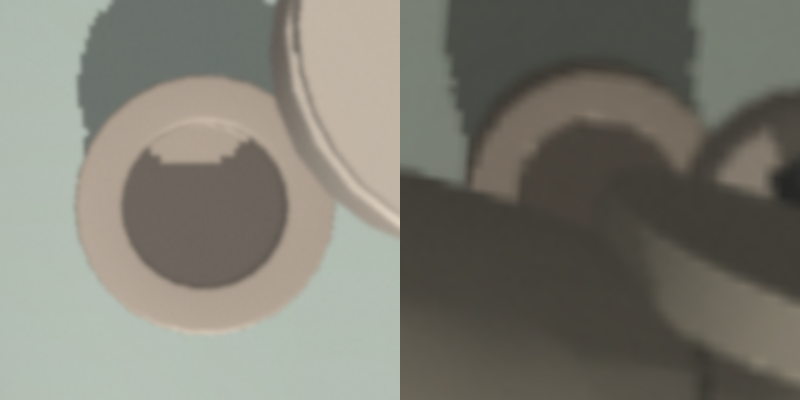

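>>> send_rows --pt "1 0.02 0.0022 0 0 0 0" --pt "1 0.02 0.0022 0.02 0 0 0" --pt "1 0.0189 0.0021 0.03 0 0 0" --pt "1 0 0 0.03 0 0 0" --pt "1 0 0 0.02 0 0 0" --pt "1 0 0 0.011 0 0 0" --pt "1 0 0 0.006 0 0 0" --pt "1 0 0 0.0026 0 0 0" --pt "1 0 0 0 0 0 0" --pt "1 0 0 0 0 0 0"

```text
time_s: 20.45
eef_pos: [483.2, 339.6, 67.4]
ee_rot: [0.0, 0.232, 0.973, 0.0]
force: [-0.7, -0.2, -1.8]
grip_width: 0.203
grip_force: 59.0
```

>>> send_rows --pt "1 0 0 0.001 0 0 0" --pt "1 0 0 0.001 0 0 0" --pt "1 0 0 0.001 0 0 0" --pt "1 0 0 0.0005 0 0 0" --pt "1 0 0 0 0 0 0" --pt "1 0 0 0 0 0 0" --pt "1 0 0 0 0 0 0" --pt "1 0 0 0 0 0 0" --pt "1 0 0 0 0 0 0" --pt "1 0 0 0 0 0 0"

```text
time_s: 21.7
eef_pos: [483.0, 339.5, 63.7]
ee_rot: [0.0, 0.232, 0.973, 0.0]
force: [-3.2, -2.0, 6.1]
grip_width: 0.202
grip_force: 59.8
```

>>> send_rows --pt "-0.2 0 0 0 0 0 0" --pt "-0.2 0 0 0 0 0 0" --pt "-0.2 0 0 0 0 0 0" --pt "-0.2 0 0 0 0 0 0" --pt "-0.2 0 0 -0.01 0 0 0" --pt "-0.2 0 0 -0.03 0 0 0" --pt "-0.2 0 0 -0.04 0 0 0" --pt "-0.2 -0.03 0 -0.04 0 0 0" --pt "-0.2 -0.03 0 -0.006 0 0 0" --pt "-0.2 0 0 0 0 0 0"

```text
time_s: 22.95
eef_pos: [537.9, 311.5, 190.3]
ee_rot: [0.001, 0.233, 0.973, 0.0]
force: [0.1, 0.8, -0.3]
grip_width: 0.601
grip_force: 0.0
```

Run:
```python
from h import *
p=ctrl.capture('wrist');s,x,R=pose();print(x)
print('cap',rim(p,[483,339],78,42,42)[:1],'knob',rim(p,[483,339],100,11,11)[:1],'rim',rim(p,[483,339],50,46,46)[:1])
print(delta([482,-12,190]))
cv2.imwrite('pics/w8.png',np.hstack([cv2.resize(rect(p,[483,339],50,70),(400,400)),cv2.resize(rect(p,[604,190],98,70),(400,400))])[:,:,::-1])
```

```text
[536.69182453 312.12769638 189.5774484 ]
cap [[483.  340.5  39.9]] knob [[482.  341.   10.4]] rim [[484.  339.   42.7]]
[-0.0977 -0.3139 -0.0005]
```

View pics/w8.png

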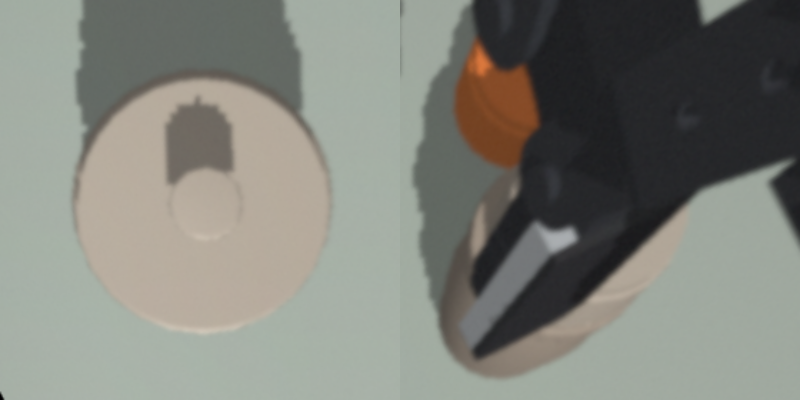

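>>> send_rows --pt "-0.2 -0.009 -0.0289 0 0 0 0" --pt "-0.2 -0.015 -0.048 0 0 0 0" --pt "-0.2 -0.016 -0.05 0 0 0 0" --pt "-0.2 -0.016 -0.05 0 0 0 0" --pt "-0.2 -0.016 -0.05 0 0 0 0" --pt "-0.2 -0.015 -0.048 0 0 0 0" --pt "-0.2 -0.0077 -0.026 0 0 0 0" --pt "-0.2 -0.003 -0.013 0 0 0 0" --pt "-0.2 0 0 0 0 0 0" --pt "-0.2 0 0 0 0 0 0"

```text
time_s: 24.25
eef_pos: [482.2, -10.7, 189.4]
ee_rot: [-0.0, 0.231, 0.973, 0.0]
force: [-0.0, 0.1, 0.8]
grip_width: 0.601
grip_force: 0.0
```

Run:
```python
from h import *
p=ctrl.capture('wrist');s,x,R=pose();print(x)
for c in ([440,15],[442,17]): print('cap',rim(p,c,56,52,52)[:1],'bottom',rim(p,c,28,62,62)[:1])
g=cv2.GaussianBlur(cv2.cvtColor(rect(p,[440,15],78,25),cv2.COLOR_RGB2GRAY),(0,0),1)
h=cv2.HoughCircles(g,cv2.HOUGH_GRADIENT,1,200,param1=40,param2=6,minRadius=19,maxRadius=23);print('knob',None if h is None else h[0,0]*.5-[25,25,0]+[440,15,0])
print(delta([440,15,42]))
```

```text
[482.26010585 -10.75111124 189.33537051]
cap [[441.   13.   49.8]] bottom [[445.   15.5  57.8]]
cap [[441.   13.   49.8]] bottom [[445.   15.5  57.8]]
knob [441.75        13.25        10.64999962]
[0.0493 0.004  0.1473]
```

>>> send_rows --pt "-0.2 0.0158 0.001 0.03 0 0 0" --pt "-0.2 0.0158 0.001 0.03 0 0 0" --pt "-0.2 0.0158 0.0009 0.03 0 0 0" --pt "-0.2 0 0 0.03 0 0 0" --pt "-0.2 0 0 0.0175 0 0 0" --pt "-0.2 0 0 0.008 0 0 0" --pt "-0.2 0 0 0.002 0 0 0" --pt "-0.2 0 0 0 0 0 0" --pt "1 0 0 0 0 0 0" --pt "1 0 0 0 0 0 0"

```text
time_s: 25.55
eef_pos: [441.5, 12.1, 42.5]
ee_rot: [0.0, 0.232, 0.973, -0.0]
force: [-2.9, -0.5, 8.5]
grip_width: 0.206
grip_force: 58.6
```

>>> send_rows --pt "1 0 0 0 0 0 0" --pt "1 0 0 0 0 0 0" --pt "1 0 0 0 0 0 0" --pt "1 0 0 0 0 0 0" --pt "1 0 0 0 0 0 0" --pt "1 0 0 -0.005 0 0 0" --pt "1 0 0 -0.02 0 0 0" --pt "1 0 0 -0.04 0 0 0" --pt "1 0 0 -0.05 0 0 0" --pt "1 0 0 -0.04 0 0 0"

```text
time_s: 26.8
eef_pos: [441.1, 12.2, 199.0]
ee_rot: [0.001, 0.232, 0.973, 0.0]
force: [1.1, 0.1, -2.1]
grip_width: 0.2
grip_force: 58.7
```

Run:
```python
from h import *
p=ctrl.capture('wrist');p=ctrl.capture('wrist');s,x,R=pose();print(x,s['force'])
c=np.array([440,-343]);t=c-R[:2,0]*75;print(t,delta([t[0],t[1],200]))
```

```text
[442.82923345  11.83587084 200.78581111] [ 0.357907   -0.61923313 -1.97779387]
[ 506.94576644 -376.80760454] [-0.2324 -0.318   0.002 ]
```

>>> send_rows --pt "1 -0.02 -0.0274 0 0 0 0" --pt "1 -0.03 -0.041 0 0 0 0" --pt "1 -0.032 -0.0438 0 0 0 0" --pt "1 -0.032 -0.0438 0 0 0 0" --pt "1 -0.032 -0.0438 0 0 0 0" --pt "1 -0.032 -0.0438 0 0 0 0" --pt "1 -0.028 -0.0383 0 0 0 0" --pt "1 -0.018 -0.0246 0 0 0 0" --pt "1 -0.0084 -0.0115 0 0 0 0" --pt "1 0 0 0 0 0 0"

```text
time_s: 28.15
eef_pos: [504.7, -376.8, 195.2]
ee_rot: [-0.001, 0.232, 0.973, 0.001]
force: [0.1, 0.7, -3.0]
grip_width: 0.198
grip_force: 58.9
```

Run:
```python
from h import *
p=ctrl.capture('wrist');p=ctrl.capture('wrist');s,x,R=pose();print(x,s['force'],s['joints'])
r=rim(p,[440,-343],75,56,39);print(r)
for b in ctrl.boxes_of('pot_large',p)[:2]: print(b,onz(p,np.array(b['extent'][:2])+np.array(b['extent'][2:])/2,75))
q=ctrl.capture('top');print(rim(q,[440,-343],75,56,39))
cv2.imwrite('pics/w9.png',np.hstack([cv2.resize(rect(p,[440,-343],75,75),(400,400)),cv2.resize(rect(q,[440,-343],75,75),(400,400))])[:,:,::-1])
```

```text
[ 505.06494865 -375.6857895   196.11832731] [-0.95870436  0.29156616 -3.28079539] [-8.25447842e-01  5.53672724e-01  1.15589532e+00  1.67192151e-04
  1.43357463e+00 -1.92873496e+00]
[[ 446.  -349.5   55. ]
 [ 447.  -349.5   39.1]]
{'extent': [206.8, 44.0, 131.3, 115.5], 'score': 0.6} [ 437.24282108 -345.04348691]
[]
```

```bash
cat >> h.py <<'E'
def score(p,c,z,radii,span=12):
    """brute-force centre search: mean |radial gradient| over the circles, median-clipped"""
    g=cv2.GaussianBlur(cv2.cvtColor(p['img'],cv2.COLOR_RGB2GRAY),(0,0),1).astype(np.float32);a=np.linspace(0,2*np.pi,90,endpoint=False);best=[]
    for dx in np.arange(-span,span+.1,1.5):
        for dy in np.arange(-span,span+.1,1.5):
            t=0
            for r in radii:
                v=[]
                for rr in (r-2,r+2):
                    m=np.array([proj(p,[c[0]+dx+rr*np.cos(k),c[1]+dy+rr*np.sin(k),z]) for k in a],np.float32)
                    v.append(cv2.remap(g,m[None,:,0],m[None,:,1],1)[0])
                t+=np.minimum(abs(v[1]-v[0]),25).mean()
            best.append((t,c[0]+dx,c[1]+dy))
    return np.round(sorted(best)[::-1][:4],1)
E
python3 - <<'E'
from h import *
p=ctrl.capture('wrist')
print(score(p,[443,-346],75,(55,39)),score(p,[443,-346],75,(54,)),score(p,[443,-346],75,(39,)))
q=ctrl.capture('side');print('side',score(q,[443,-346],75,(56,39)))
print(delta([446,-349,92]))
E
```

```text
[[  33.1  446.  -349. ]
 [  32.9  446.  -350.5]
 [  32.6  444.5 -349. ]
 [  31.7  447.5 -350.5]] [[  14.3  444.5 -350.5]
 [  14.   444.5 -349. ]
 [  13.4  446.  -350.5]
 [  13.2  446.  -349. ]] [[  20.5  444.5 -349. ]
 [  20.1  446.  -349. ]
 [  19.5  447.5 -349. ]
 [  19.5  446.  -347.5]]
side [[  11.4  431.  -338.5]
 [  11.3  431.  -337. ]
 [  11.3  431.  -340. ]
 [  11.2  431.  -358. ]]
[ 0.065  -0.0028  0.105 ]
```

>>> send_rows --pt "1 0.022 -0.0012 0 0 0 0" --pt "1 0.022 -0.0012 0.02 0 0 0" --pt "1 0.0208 -0.001 0.03 0 0 0" --pt "1 0 0 0.025 0 0 0" --pt "1 0 0 0.016 0 0 0" --pt "1 0 0 0.008 0 0 0" --pt "1 0 0 0.004 0 0 0" --pt "1 0 0 0 0 0 0" --pt "1 0 0 0 0 0 0" --pt "1 0 0 0 0 0 0"

```text
time_s: 29.7
eef_pos: [446.0, -350.4, 94.3]
ee_rot: [0.0, 0.232, 0.973, -0.0]
force: [0.1, 1.4, -2.0]
grip_width: 0.198
grip_force: 58.9
```

>>> send_rows --pt "1 0 0 0.001 0 0 0" --pt "1 0 0 0.001 0 0 0" --pt "1 0 0 0.001 0 0 0" --pt "1 0 0 0.001 0 0 0" --pt "1 0 0 0 0 0 0" --pt "1 0 0 0 0 0 0" --pt "1 0 0 0 0 0 0" --pt "1 0 0 0 0 0 0" --pt "1 0 0 0 0 0 0" --pt "1 0 0 0 0 0 0"

```text
time_s: 30.95
eef_pos: [445.9, -350.3, 89.9]
ee_rot: [0.0, 0.232, 0.973, 0.0]
force: [0.5, 0.1, -1.8]
grip_width: 0.2
grip_force: 59.0
```

>>> send_rows --pt "1 0 0 0.001 0 0 0" --pt "1 0 0 0.0005 0 0 0" --pt "1 0 0 0 0 0 0" --pt "1 0 0 0 0 0 0" --pt "1 0 0 0 0 0 0" --pt "1 0 0 0 0 0 0" --pt "1 0 0 0 0 0 0" --pt "1 0 0 0 0 0 0" --pt "1 0 0 0 0 0 0" --pt "1 0 0 0 0 0 0"

```text
time_s: 32.2
eef_pos: [446.0, -350.4, 89.6]
ee_rot: [0.0, 0.232, 0.973, -0.0]
force: [-3.0, 3.0, 8.2]
grip_width: 0.201
grip_force: 60.1
```

>>> send_rows --pt "-0.2 0 0 0 0 0 0" --pt "-0.2 0 0 0 0 0 0" --pt "-0.2 0 0 0 0 0 0" --pt "-0.2 0 0 0 0 0 0" --pt "-0.2 0 0 -0.01 0 0 0" --pt "-0.2 0 0 -0.03 0 0 0" --pt "-0.2 0 0 -0.04 0 0 0" --pt "-0.2 -0.03 0 -0.03 0 0 0" --pt "-0.2 -0.03 0 0 0 0 0" --pt "-0.2 0 0 0 0 0 0"

```text
time_s: 33.45
eef_pos: [500.2, -377.7, 198.5]
ee_rot: [0.0, 0.231, 0.973, -0.0]
force: [0.9, 1.1, -0.3]
grip_width: 0.602
grip_force: 0.0
```

Run:
```python
from h import *
p=ctrl.capture('wrist');s,x,R=pose();print(x)
print('cap',rim(p,[446,-350],103,52,52)[:1],score(p,[446,-350],103,(50,)),'rim',score(p,[446,-350],75,(55,)))
print(delta([482,-12,165]))
```

```text
[ 499.42006373 -377.21001245  198.27535789]
cap [[ 446. -349.   50.]] [[  11.8  447.5 -347. ]
 [  11.8  446.  -347. ]
 [  11.4  447.5 -350. ]
 [  11.4  447.5 -348.5]] rim [[  11.8  449.  -351.5]
 [  11.7  447.5 -347. ]
 [  11.6  447.5 -348.5]
 [  11.4  447.5 -351.5]]
[0.1801 0.3182 0.0334]
```

Large lid is centred. On to the widest.

>>> send_rows --pt "-0.2 0.017 0.0301 0 0 0 0" --pt "-0.2 0.027 0.0477 0 0 0 0" --pt "-0.2 0.028 0.0495 0 0 0 0" --pt "-0.2 0.028 0.0495 0 0 0 0" --pt "-0.2 0.028 0.0495 0.01 0 0 0" --pt "-0.2 0.026 0.0459 0.01 0 0 0" --pt "-0.2 0.018 0.0318 0.0134 0 0 0" --pt "-0.2 0.0081 0.0142 0 0 0 0" --pt "-0.2 0 0 0 0 0 0" --pt "-0.2 0 0 0 0 0 0"

```text
time_s: 34.75
eef_pos: [482.4, -13.3, 165.5]
ee_rot: [0.0, 0.232, 0.973, -0.0]
force: [0.4, -0.7, -0.4]
grip_width: 0.601
grip_force: 0.0
```

Run:
```python
from h import *
p=ctrl.capture('wrist');s,x,R=pose();print(x)
print('cap',rim(p,[441,14],28,62,62)[:1],score(p,[441,14],28,(60,)))
g=cv2.GaussianBlur(cv2.cvtColor(rect(p,[441,14],50,25),cv2.COLOR_RGB2GRAY),(0,0),1)
h=cv2.HoughCircles(g,cv2.HOUGH_GRADIENT,1,200,param1=40,param2=6,minRadius=19,maxRadius=23);print('knob',None if h is None else h[0,0]*.5-[25,25,0]+[441,14,0])
print(delta([441,14,14]))
```

```text
[482.38902402 -13.32415827 165.34224485]
cap [[442.5  14.   59.5]] [[ 12.4 444.   12.5]
 [ 11.7 442.5  12.5]
 [ 11.5 441.   12.5]
 [ 11.5 444.   14. ]]
knob [441.75        14.25        11.19999981]
[0.0494 0.0057 0.1513]
```

>>> send_rows --pt "-0.2 0.0161 0.0021 0.03 0 0 0" --pt "-0.2 0.0161 0.0021 0.03 0 0 0" --pt "-0.2 0.0162 0.002 0.03 0 0 0" --pt "-0.2 0 0 0.03 0 0 0" --pt "-0.2 0 0 0.021 0 0 0" --pt "-0.2 0 0 0.008 0 0 0" --pt "-0.2 0 0 0.002 0 0 0" --pt "-0.2 0 0 0 0 0 0" --pt "1 0 0 0 0 0 0" --pt "1 0 0 0 0 0 0"

```text
time_s: 36.05
eef_pos: [442.1, 15.2, 14.6]
ee_rot: [0.0, 0.232, 0.973, 0.0]
force: [-3.2, -0.4, 9.8]
grip_width: 0.201
grip_force: 58.6
```

>>> send_rows --pt "1 0 0 0 0 0 0" --pt "1 0 0 0 0 0 0" --pt "1 0 0 0 0 0 0" --pt "1 0 0 0 0 0 0" --pt "1 0 0 0 0 0 0" --pt "1 0 0 -0.005 0 0 0" --pt "1 0 0 -0.03 0 0 0" --pt "1 0 0 -0.05 0 0 0" --pt "1 0 0 -0.05 0 0 0" --pt "1 0 0 -0.04 0 0 0"

```text
time_s: 37.3
eef_pos: [441.5, 15.3, 191.0]
ee_rot: [0.0, 0.232, 0.973, 0.0]
force: [0.5, -1.0, -2.6]
grip_width: 0.199
grip_force: 59.1
```

Run:
```python
from h import *
p=ctrl.capture('wrist');p=ctrl.capture('wrist');s,x,R=pose();print(x,s['force'])
c=np.array([647,-213]);t=c-R[:2,0]*50;print(t,np.hypot(*t),delta([t[0],t[1],195]))
```

```text
[443.32160327  14.98642873 192.70525018] [ 0.64649423 -0.74674922 -3.83365219]
[ 691.63228235 -235.53511127] 730.6380790946948 [-3.346e-01 -1.117e-01 -1.000e-04]
```

>>> send_rows --pt "1 0 0 0 0 0 0.08" --pt "1 0 0 0 0 0 0.17" --pt "1 0 0 0 0 0 0.17" --pt "1 0 0 0 0 0 0.17" --pt "1 0 0 0 0 0 0.17" --pt "1 0 0 0 0 0 0.17" --pt "1 0 0 0 0 0 0.17" --pt "1 0 0 0 0 0 0.17" --pt "1 0 0 0 0 0 0.17" --pt "1 0 0 0 0 0 0.17"

```text
time_s: 38.65
eef_pos: [441.0, 15.4, 187.5]
ee_rot: [-0.001, 0.863, 0.505, -0.001]
force: [-0.2, -0.6, -3.6]
grip_width: 0.197
grip_force: 59.2
```

>>> send_rows --pt "1 0 0 0 0 0 0.17" --pt "1 0 0 0 0 0 0.17" --pt "1 0 0 0 0 0 0.17" --pt "1 0 0 0 0 0 0.17" --pt "1 0 0 0 0 0 0.17" --pt "1 0 0 0 0 0 0.17" --pt "1 0 0 0 0 0 0.17" --pt "1 0 0 0 0 0 0.17" --pt "1 0 0 0 0 0 0.1716" --pt "1 0 0 0 0 0 0"

```text
time_s: 39.9
eef_pos: [441.1, 15.4, 187.8]
ee_rot: [-0.0, 0.973, -0.231, -0.001]
force: [-0.1, -0.3, -3.8]
grip_width: 0.197
grip_force: 59.2
```

Run:
```python
from h import *
p=ctrl.capture('wrist');s,x,R=pose();print(x,s['force'],s['joints'],R)
c=np.array([647,-213]);t=c-R[:2,0]*78-R[:2,1]*30;print(t,np.hypot(*t),delta([t[0],t[1],215]))
```

```text
[441.24462512  15.37212906 188.04529781] [-0.67674099 -0.40384803 -3.09575577] [-2.31759095e-01  1.41167446e-01  1.75190036e+00  3.91636561e-05
  1.25035045e+00  1.80337068e+00] [[ 8.94113148e-01 -4.47837640e-01 -1.76825236e-03]
 [-4.47837573e-01 -8.94114814e-01  4.55498077e-04]
 [-1.78500982e-03  3.84623026e-04 -9.99998333e-01]]
[ 590.69430362 -151.24522488] 609.7498490187522 [ 0.2082  0.0821 -0.0273]
```

>>> send_rows --pt "1 0.018 0.0071 -0.005 0 0 0" --pt "1 0.032 0.0126 -0.01 0 0 0" --pt "1 0.035 0.0138 -0.0123 0 0 0" --pt "1 0.035 0.0138 0 0 0 0" --pt "1 0.035 0.0138 0 0 0 0" --pt "1 0.03 0.0118 0 0 0 0" --pt "1 0.016 0.0063 0 0 0 0" --pt "1 0.0072 0.0029 0 0 0 0" --pt "1 0 0 0 0 0 0" --pt "1 0 0 0 0 0 0"

```text
time_s: 41.2
eef_pos: [590.3, -151.3, 216.3]
ee_rot: [-0.0, 0.973, -0.231, -0.0]
force: [-0.3, 0.3, -2.9]
grip_width: 0.199
grip_force: 59.1
```

Run:
```python
from h import *
p=ctrl.capture('wrist');s,x,R=pose();print(x)
for c in ([647,-213],[652,-218]): print(rim(p,c,60,66,49))
print(score(p,[650,-215],60,(65,49)),score(p,[650,-215],60,(49,))[:2],score(p,[650,-215],60,(64.5,))[:2])
b=ctrl.boxes_of('pot_widest',p)[:1];print(b)
save(p,'w10')
```

```text
[ 590.2879022  -151.32218546  216.46448398]
[[ 648.5 -206.5   66.4]
 [ 648.5 -208.    49. ]]
[[ 648.5 -206.5   66.4]
 [ 648.5 -208.    49. ]]
[[  31.5  650.  -209. ]
 [  30.9  648.5 -209. ]
 [  28.7  648.5 -210.5]
 [  28.4  648.5 -207.5]] [[  17.1  648.5 -209. ]
 [  16.7  650.  -209. ]] [[  14.7  650.  -209. ]
 [  13.6  650.  -210.5]]
[{'extent': [236.4, 20.8, 139.5, 132.4], 'score': 0.96}]
```

>>> send_rows --pt "1 0.026 0.0082 0 0 0 0" --pt "1 0.026 0.0082 0.01 0 0 0" --pt "1 0.026 0.0083 0.03 0 0 0" --pt "1 0 0 0.036 0 0 0" --pt "1 0 0 0.03 0 0 0" --pt "1 0 0 0.02 0 0 0" --pt "1 0 0 0.009 0 0 0" --pt "1 0 0 0.003 0 0 0" --pt "1 0 0 0 0 0 0" --pt "1 0 0 0 0 0 0"

```text
time_s: 42.55
eef_pos: [649.4, -209.3, 79.2]
ee_rot: [0.0, 0.973, -0.232, 0.001]
force: [0.1, 0.8, -3.4]
grip_width: 0.201
grip_force: 59.2
```

>>> send_rows --pt "1 0 0 0.001 0 0 0" --pt "1 0 0 0.001 0 0 0" --pt "1 0 0 0.001 0 0 0" --pt "1 0 0 0.0005 0 0 0" --pt "1 0 0 0 0 0 0" --pt "1 0 0 0 0 0 0" --pt "1 0 0 0 0 0 0" --pt "1 0 0 0 0 0 0" --pt "1 0 0 0 0 0 0" --pt "1 0 0 0 0 0 0"

```text
time_s: 43.8
eef_pos: [649.0, -209.2, 74.9]
ee_rot: [0.0, 0.973, -0.232, 0.0]
force: [-0.9, -0.2, -1.1]
grip_width: 0.199
grip_force: 59.5
```

Touching just begins (−3.4 → −1.1 N); one more millimetre.

>>> send_rows --pt "1 0 0 0.0005 0 0 0" --pt "1 0 0 0.0003 0 0 0" --pt "1 0 0 0 0 0 0" --pt "1 0 0 0 0 0 0" --pt "1 0 0 0 0 0 0" --pt "1 0 0 0 0 0 0" --pt "1 0 0 0 0 0 0" --pt "1 0 0 0 0 0 0" --pt "1 0 0 0 0 0 0" --pt "1 0 0 0 0 0 0"

```text
time_s: 45.05
eef_pos: [649.1, -209.2, 74.8]
ee_rot: [0.0, 0.973, -0.232, 0.0]
force: [-4.0, 0.7, 5.7]
grip_width: 0.198
grip_force: 60.2
```

>>> send_rows --pt "-0.2 0 0 0 0 0 0" --pt "-0.2 0 0 0 0 0 0" --pt "-0.2 0 0 0 0 0 0" --pt "-0.2 0 0 0 0 0 0" --pt "-0.2 0 0 -0.01 0 0 0" --pt "-0.2 0 0 -0.03 0 0 0" --pt "-0.2 0 0 -0.04 0 0 0" --pt "-0.2 -0.03 0 -0.04 0 0 0" --pt "-0.2 -0.03 0 -0.02 0 0 0" --pt "-0.2 0 0 0 0 0 0"

```text
time_s: 46.3
eef_pos: [595.3, -181.7, 217.3]
ee_rot: [0.001, 0.973, -0.232, 0.002]
force: [0.1, 0.3, -0.1]
grip_width: 0.599
grip_force: 0.0
```

Run:
```python
from h import *
p=ctrl.capture('wrist');s,x,R=pose();print(x)
print('cap',rim(p,[649,-209],88,62,62)[:1],score(p,[649,-209],88,(60,)),'rim',score(p,[649,-209],60,(65,)))
q=ctrl.capture('side');w=ctrl.capture('top')
a=cv2.resize(p['img'][0:280,130:430],(400,373));f=lambda i:cv2.copyMakeBorder(i,0,max(0,373-i.shape[0]),0,0,0)[:373]
b=cv2.resize(w['img'][140:320,120:440],(400,225))
c1=[cv2.resize(q['img'][u:v,l:r],(200,200),interpolation=2) for u,v,l,r in ((110,180,340,410),(230,300,190,260),(320,390,205,275),(100,170,240,310))]
top=np.hstack([f(a),f(b)]);cv2.imwrite('pics/fin.png',np.vstack([top,np.hstack(c1)])[:,:,::-1])
print(delta([480,-100,300]))
```

```text
[ 595.59589826 -182.09124293  215.53018392]
cap [[ 649.5 -208.5   59.6]] [[  12.2  647.5 -209. ]
 [  11.4  652.  -209. ]
 [  11.1  647.5 -207.5]
 [  10.9  649.  -209. ]] rim [[  11.7  646.  -209. ]
 [  11.6  647.5 -209. ]
 [  11.5  647.5 -207.5]
 [  11.3  650.5 -209. ]]
[-0.1404 -0.0213 -0.0865]
```

View pics/fin.png

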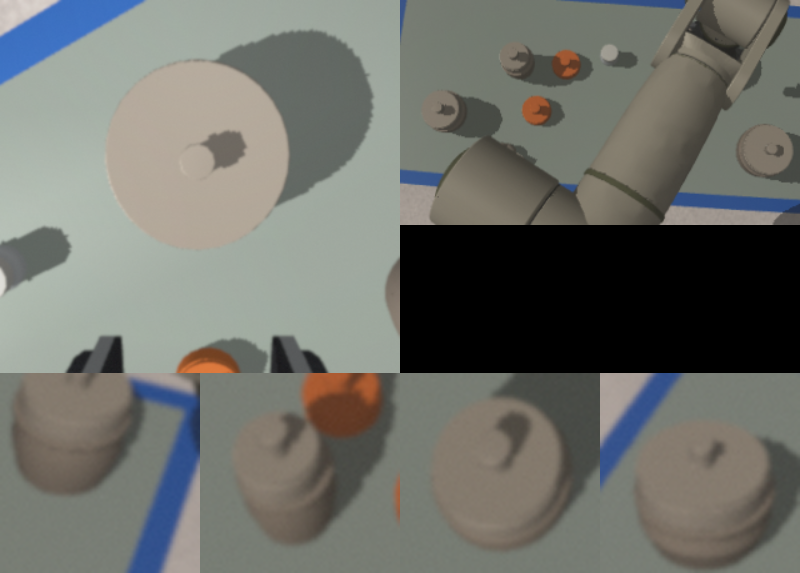

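>>> send_rows --pt "-0.2 -0.0165 -0.0252 0 0 0 0" --pt "-0.2 -0.027 -0.0414 0 0 0 0" --pt "-0.2 -0.03 -0.046 0 0 0 0" --pt "-0.2 -0.03 -0.046 0 0 0 0" --pt "-0.2 -0.03 -0.046 0 0 0 0" --pt "-0.2 -0.03 -0.046 0 0 0 0" --pt "-0.2 -0.027 -0.0414 0 0 0 0" --pt "-0.2 -0.019 -0.029 0 0 0 0" --pt "-0.2 -0.01 -0.0153 0 0 0 0" --pt "-0.2 0 0 0 0 0 0"

```text
time_s: 47.7
eef_pos: [551.3, 217.3, 213.3]
ee_rot: [0.0, 0.973, -0.231, -0.0]
force: [-0.1, -0.5, -0.4]
grip_width: 0.6
grip_force: 0.0
```

Run:
```python
from h import *
p=ctrl.capture('wrist');p=ctrl.capture('wrist');s,x,R=pose();print(x)
print('cap',rim(p,[604,190],98,32,32)[:1],score(p,[604,190],98,(31,)),'rim',rim(p,[604,190],70,36,36)[:1],score(p,[604,190],70,(35.5,)))
k=score(p,[604,190],120,(10.7,),9);print('knob',k)
# radial mean gradients along 4 world directions in the rim plane
g=cv2.cvtColor(rect(p,[604,190],70,50),cv2.COLOR_RGB2GRAY).astype(int)
print('x line',g[98:103].mean(0)[20:180:4].astype(int));print('y line',g[:,98:103].mean(1)[20:180:4].astype(int))
```

```text
[551.60675923 215.97383587 213.64192971]
cap [[606.  191.5  30. ]] [[ 14.2 608.5 191.5]
 [ 14.  604.  191.5]
 [ 13.6 604.  193. ]
 [ 13.  608.5 193. ]] rim [[601.5 194.5  36.5]] [[ 13.  602.5 193. ]
 [ 12.  607.  193. ]
 [ 11.9 602.5 194.5]
 [ 11.7 602.5 191.5]]
knob [[ 11.1 604.  191.5]
 [ 10.8 605.5 181. ]
 [ 10.8 604.  193. ]
 [ 10.5 604.  190. ]]
x line [170 169 161 139 151 171 171 172 172 172 172 172 172 169 161 170 171 171
 171 172 172 174 173 174 174 170 158 173 173 173 174 174 175 174 174 174
 173 156 152 170]
y line [104 103  95  94  97 106 107 107 106 107 107 106 106 106 106 119 166 171
 171 173 173 173 174 174 174 174 176 180 178 172 173 173 172 172 173 173
 173 178 186 172]
```

```bash
python3 -c "
from rig import ctrl
print(ctrl.finish_job())"
```

```text
the job is handed in; nothing more can be done
None
```

All four lids are on their own pots and the job is handed in, though the hand-in returned no verdict. In the last images each lid lies flat and centred to about 4 mm or better, and the bird and jar were not touched.

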